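Wedge up the knife bar of a cake-splitting guide

ROBOT

A 7-joint arm with a two-finger parallel gripper is mounted at the origin on the work surface. World frame = base frame: x ahead of the robot, y to its left, z up, the work surface at z = 0. Lengths are in m, angles in rad, forces in N, time in s.
With the tool pointing down it reaches from about 0.425 to 0.925 m from the base axis. Payload 6.8 kg.
Tool frame: the origin (TCP) lies at the centre of the arm's flange, where the gripper is bolted on; the fingertips stand 173 mm ahead of it and the grasp point (between the pads) lies 155 mm ahead of it (env.tip_extent is the distance from the TCP to the fingertips, in m); y points along the fingers, x is the direction in which the jaws open and shut, and the axes are right-handed (so a half turn about y gives the same grasp; the last joint's range is limited). The gripper opens to 85 mm and grips with 20 to 120 N. Pads are 22 mm wide; open, the fingers measure 114 mm over their backs; the gripper's body (76 mm by 85 mm) begins 54 mm behind the grasp point. The pads swing forward as they close: fully open they stand 13 mm farther back than shut.
Start: joints at [-1.399, 0.477, 0.022, 1.555, -0.011, 1.109, -0.083], TCP at [0.186, 0.649, 0.405] pointing down, gripper open.
Joint ranges: [-2.96, 2.96], [-0.34, 2.1], [-1.41, 1.46], [0.24, 2.44], [-1.37, 4.51], [0.17, 1.92], [-2.96, 2.96]. Speed limits (rad/s): [2.39, 2.39, 3.14, 3.14, 3.14, 3.14, 3.14].

INTERFACE

Orientations are given as [roll, pitch, yaw] about the fixed x, y, z axes, in that order (R = Rz(yaw) Ry(pitch) Rx(roll)).
In Python, from station import env gives the robot as it stands. Calls block until the motion is done:
- env.reach(position, orientation): joint-space move of the TCP to a pose.
- env.move_l(position, frame=None, vel=0.15): straight line of the TCP; frame=None keeps the orientation; vel is the mean speed in m/s.
- env.movej(angles): joint-space move.
- env.open_gripper() and env.close(strength=None): open the fingers fully, or close them until they stop; strength is the grip in N (None keeps the last).
- env.sleep(seconds).
- env.solve_ik(position, orientation): joint angles nearest the present ones, or None.
- env.snapshot(name): name is "side" or "top" or "wrist"; returns a dict with "pixels" (420x560x3 uint8, blue, green, red), "mtx" (3x3 intrinsics, pixels), "extrinsics" (4x4, takes a point from world to camera coordinates); the wrist camera has in their place "tool_from_camera" (4x4, takes a point from camera to tool coordinates, whose origin is the TCP and whose axes are the tool frame's). Camera axes: x right, y down, z forward; pixel columns grow to the right and rows downward; lengths in m; the calibration is good to about 2 mm. A picture is of the moment at which its call begins: read the wrist's pose just before it. There is no depth.
A pose or a line that the arm cannot do raises env.IKError and nothing moves.
- env.finish_job(): hands the job in, once; it reports no verdict.
Readings, each from a call of its own:
- env.current_time_s(): time.
- env.current_joints(): joint angles.
- env.current_qd(): joint speeds.
- env.current_tau(): joint torques, N m.
- env.current_tcp_pos(): TCP position.
- env.current_tcp_rot(): TCP orientation.
- env.current_wrist_force(): force on the tool from outside, world axes, zero at the start.
- env.current_wrist_torque(): the same for the moment, N m.
- env.current_grip_width(): finger opening in m.
Only numpy, scipy, OpenCV 4.12 (cv2) and the standard library are available. Lean on these libraries where they do the work, as an engineer would, in place of code of your own. Each camera call takes 0.05 s, during which the arm holds its last target. There are 200 camera calls.

TASK

Slide the wooden wedge, thin end first and from the robot's side, squarely under the middle of the knife bar of the cake-splitting guide, so that the bar rises to the upper collars that mark the cutting height. Keep pressing it in slowly until you feel it pinch tight, the push climbing about 10 N above what it took to slide it, so that the bar cannot rattle, but do not force it further. Leave the wedge in place and the other things on the bench where they are.

Things in the scene. Friction and masses are not known exactly. Their poses are not given: they have to be found in the camera images.
- wedge: Loose plain wooden wedge, 0.16 kg, flat on the bench. x points from tail to thin end. Origin on the underside below the tail's centre. Tail: block x -25 to 25 mm, 24 mm wide (y), 55 mm high; grip it across y. Wedge: x 25 to 165 mm, 50 mm wide, top falling straight from 40 mm high at x 25 to 5 mm at x 165. Fairly slippery, slides flat on the bench; stays put once under load.
- wedge_tip (a point): Middle of the wedge's thin end, on the underside (165 mm along x from the wedge's origin).
- wedge_mid (a point): Point on the wedge's underside, 85 mm along x from the wedge's origin.
- stand: The cake-splitting guide, steel, bolted to the bench: two posts 200 mm apart along its y, 86 mm high, each with a lower and an upper dark collar (26 mm wide), and a round knife bar between them. Origin midway between the posts, at or a few mm below the bench top. x is the direction in which the wedge goes in, away from the robot.
- rail (a joint): How far the knife bar has risen, in m: 0 resting on the lower collars, 0.012 with its end sleeves against the upper collars (the height mark and a hard stop). The bar weighs 0.32 to 0.52 kg and falls back if not held up. Sliding the wedge under it takes a steady push of some 5 to 13 N; once at the stop the push climbs within a few mm. Over 22 N between wedge and bar is too much.
- tub: Lidded white plastic tub, 116 mm across, 91 mm high, bystander. Origin at the centre of its underside.
- boards: Stack of round white cake boards, 120 mm across, 24 mm high, bystander. Origin at the centre of its underside.
- palette_knife: Spatula with a wooden handle, 280 mm long, origin at its middle, lying on the bench along its x axis, bystander.
- bar_mid (a point): Centre of the knife bar: steel, 20 mm thick, along the guide's y, free length 170 mm. At rest its underside is 14 to 20 mm above the bench (mounting height varies), at the mark 12 mm higher. This point moves with the bar.
Things that resemble listed ones, but are neither listed nor needed, are in the scene too. Of the things that look like the wedge, the larger one is meant.

How it is judged:
By the outcome, as a careful person would: the job done as asked, in the order asked, and still so for the second after the job is handed in, with the robot touching nothing.
It also fails if it takes over 67 s, if anything falls off the work surface, if the arm or the gripper's body presses on something with over 40 N, if the wrist force passes 120 N, or if a joint passes its speed limit or range.

## Working session

There is one attempt and no reset: what is moved stays moved. The work goes in short steps, each a Python script; the robot and the scene stay as the last script left them, time stands still between calls to the robot, and variables do not carry over. Pictures are saved under pics/ and viewed, about 8 in all and at most 12, crops included, and the job is handed in when it is done.

```bash
mkdir -p pics; python3 - <<'E'
from station import env
import cv2,numpy as np
for n in("top","side"):
    s=env.snapshot(n); cv2.imwrite(f"pics/{n}0.png",cv2.resize(s["pixels"],(800,600),interpolation=cv2.INTER_CUBIC))
    np.savez(n+".npz",K=s["mtx"],E=s["extrinsics"],im=s["pixels"]); print(n,s["mtx"],s["extrinsics"])
print(env.current_time_s(),env.current_tcp_rot(),env.current_tcp_pos(),env.tip_extent)
E
```

```text
top [[402.95282556   0.         285.38334131]
 [  0.         402.95282556 214.0969625 ]
 [  0.           0.           1.        ]] [[ 0.16885827 -0.98563546 -0.0031017  -0.08025384]
 [-0.96539814 -0.1647551  -0.20214398  0.53145918]
 [ 0.19872926  0.03712806 -0.9793509   0.88195544]
 [ 0.          0.          0.          1.        ]]
side [[384.4702558    0.         281.59461328]
 [  0.         384.4702558  214.23295519]
 [  0.           0.           1.        ]] [[-0.76851858 -0.63982183  0.00268842  0.39451843]
 [-0.33267913  0.39599956 -0.85586736  0.21251941]
 [ 0.54653801 -0.65864435 -0.51718839  0.62225442]
 [ 0.          0.          0.          1.        ]]
0.1 [-1.57093219  0.00162463  1.29107983] [0.18631937 0.64852238 0.40383498] 0.1734
```

View pics/top0.png

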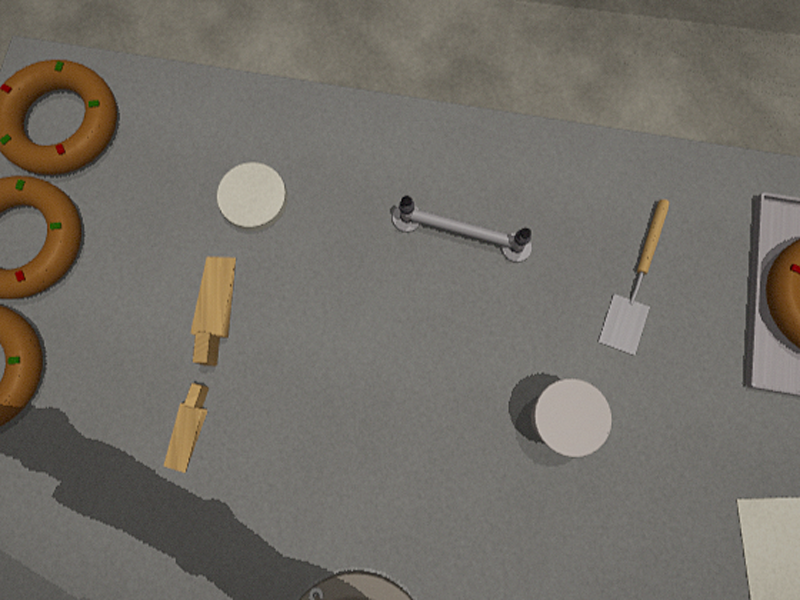

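View pics/side0.png

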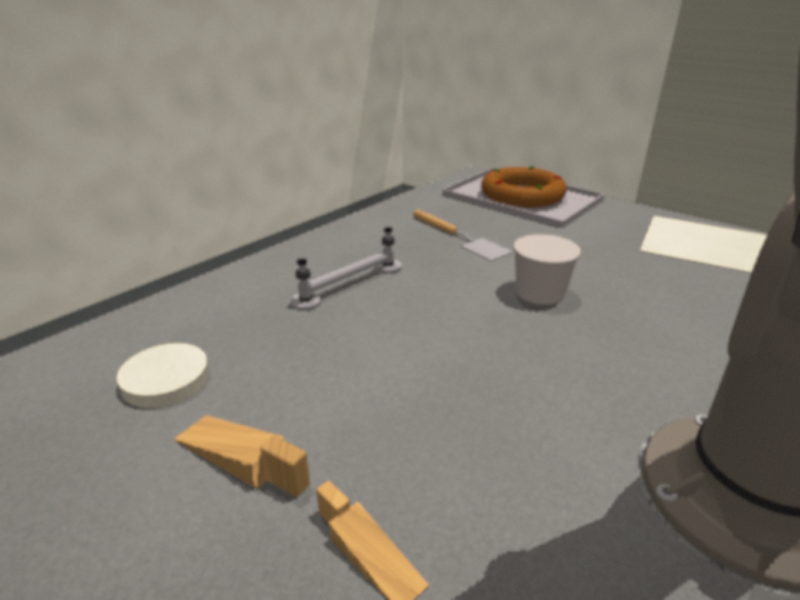

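The top view shows the larger wedge with its tail at (205,348) and thin end at (221,257), the guide posts at (406,210) and (520,243), and the smaller decoy at (187,430). I'll enlarge the wedge and guide.

```bash
python3 - <<'E'
import cv2,numpy as np
im=np.load("top.npz")["im"]
a=im[170:265,115:185]; b=im[125:195,265:385]
A=cv2.resize(a,None,fx=6,fy=6,interpolation=cv2.INTER_CUBIC)  #420x570
B=cv2.resize(b,None,fx=3.1,fy=3.1,interpolation=cv2.INTER_CUBIC) #372x217
c=np.zeros((600,800,3),np.uint8); c[:570,:420]=A; c[:B.shape[0],425:425+B.shape[1]]=B
s=np.load("side.npz")["im"][155:220,195:290]
C=cv2.resize(s,None,fx=3.9,fy=3.9,interpolation=cv2.INTER_CUBIC); c[230:230+C.shape[0],425:425+C.shape[1]]=C[:, :375]
cv2.imwrite("pics/crop1.png",c)
E
```

```text
(no output)
```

View pics/crop1.png

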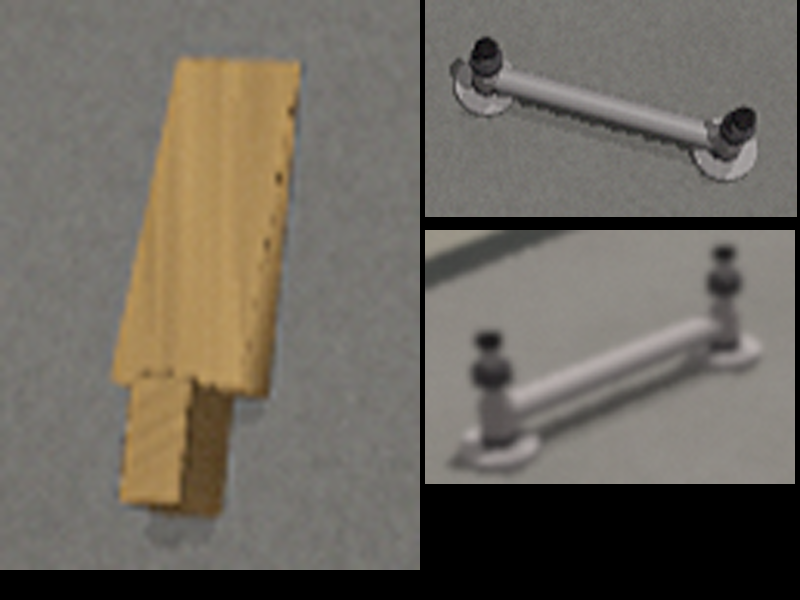

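```bash
cat >h.py <<'E'
import numpy as np
from scipy.optimize import least_squares
def ray(K,E,u,v,z):
    R,t=E[:3,:3],E[:3,3]; c=-R.T@t; d=R.T@np.linalg.inv(K)@[u,v,1]
    return c+d*(z-c[2])/d[2]
def proj(K,E,P):
    q=np.atleast_2d(P)@E[:3,:3].T+E[:3,3]; q=q@K.T; return q[:,:2]/q[:,2:]
def fit(K,E,model,pix,x0):
    def w(x):
        c,s=np.cos(x[2]),np.sin(x[2]); P=np.array(model,float)
        return np.c_[x[0]+c*P[:,0]-s*P[:,1],x[1]+s*P[:,0]+c*P[:,1],P[:,2]]
    r=least_squares(lambda x:(proj(K,E,w(x))-pix).ravel(),x0); return r.x,r.fun.reshape(-1,2)
E
python3 - <<'E'
from h import *
d=np.load("top.npz");K,E=d["K"],d["E"]
A=lambda p:(np.array(p,float)+.5)/6-.5+[115,170]
B=lambda p:(np.array(p,float)-[425,0]+.5)/3.1-.5+[265,125]
m=[(.165,.025,.005),(.165,-.025,.005),(.025,.025,.04),(.025,-.025,.04),(-.025,.012,.055),(-.025,-.012,.055),(.025,.012,.055),(.025,-.012,.055)]
x,r=fit(K,E,m,A([(178,60),(300,62),(113,380),(248,390),(121,502),(180,503),(135,378),(193,380)]),[.5,.3,0])
print(x,r.round(1).tolist())
for n,pp,z in(("disc",[(484,87),(724,149)],.003),("bar",[(500,80),(708,135)],.027),("top",[(486,45),(741,116)],.086)):
    a,b=[ray(K,E,*B(p),z) for p in pp]; print(n,a,b,(a+b)/2,np.linalg.norm(a-b),np.arctan2(-(b-a)[0]*-1,-(b-a)[1]))
for n,p,z in(("boards",(251,193),.024),("tub",(573,418),.091)): print(n,ray(K,E,p[0]*.7,p[1]*.7,z))
E
```

```text
[0.41477148 0.3250239  0.14325861] [[0.3, 0.2], [-0.0, 0.3], [0.2, 0.1], [-1.0, -1.0], [-0.2, 0.6], [0.5, 0.7], [-0.3, -0.4], [0.4, -0.5]]
disc [0.70345387 0.04342381 0.003     ] [ 0.68393754 -0.15667549  0.003     ] [ 0.6936957  -0.05662584  0.003     ] 0.20104879324401595 -0.09722571202301292
bar [0.70266403 0.03016329 0.027     ] [ 0.68501214 -0.13942853  0.027     ] [ 0.69383808 -0.05463262  0.027     ] 0.1705079906231369 -0.10371110718212771
top [0.70633698 0.04178649 0.086     ] [ 0.68289898 -0.1544015   0.086     ] [ 0.69461798 -0.0563075   0.086     ] 0.19758306467382478 -0.11890351271232359
boards [0.69631093 0.31632597 0.024     ]
tub [ 0.40239015 -0.26421124  0.091     ]
```

The fit is consistent: post spacing measures 0.201 m against 0.200, and bar length 0.1705 m against 0.170. Residuals are at most 1 px. I'll grasp the tail and carry the wedge to just before the bar.

```bash
cat >>h.py <<'E'
W=np.array([.4148,.325]);WY=.1433
S=np.array([.694,-.056]);SY=-.100
sx=np.array([np.cos(SY),np.sin(SY)])
O=lambda y:[-np.pi/2,0,y+np.pi/2]
GZ=.186; GX=-.004   # tcp height at grasp, grasp point along wedge x
E
python3 - <<'E'
from h import *
from station import env
import cv2
g=W+GX*np.array([np.cos(WY),np.sin(WY)])
env.reach([*g,.30],O(WY)); env.move_l([*g,GZ],vel=.1)
print(env.current_wrist_force()); env.close(60)
print(env.current_grip_width(),env.current_wrist_force(),env.current_tcp_pos(),env.current_time_s())
env.move_l([*g,GZ+.03],vel=.1)
p=S+sx*(-.205+GX)
env.reach([*p,GZ+.03],O(SY)); env.move_l([*p,GZ+.001],vel=.06)
print(env.current_grip_width(),env.current_wrist_force(),env.current_tcp_pos(),env.current_tcp_rot(),env.current_time_s())
t=env.snapshot("top")["pixels"]; s=env.snapshot("side")["pixels"]
c=np.vstack([cv2.resize(t[115:265,230:400],(510,450))[:300*2], ])
cc=np.zeros((600,800,3),np.uint8); cc[:450,:510]=c; q=cv2.resize(s[140:290,150:330],(288,240)); cc[:240,512:]=q
w=cv2.resize(env.snapshot("wrist")["pixels"],(288,216)); cc[245:461,512:]=w
cv2.imwrite("pics/pre.png",cc); np.save("pre_top.npy",t)
E
```

```text
[-0.31511476  0.56218701  0.3292438 ]
0.023343182912689796 [-0.13401445  0.01406798  3.95378803] [0.4109607  0.32462677 0.18627157] 3.4917
0.023602151750978063 [ 0.47798515 -0.40923777 -1.80238633] [ 0.48594194 -0.03498991  0.18642779] [-1.57015637e+00  5.53501079e-05  1.47109984e+00] 5.95
```

View pics/pre.png

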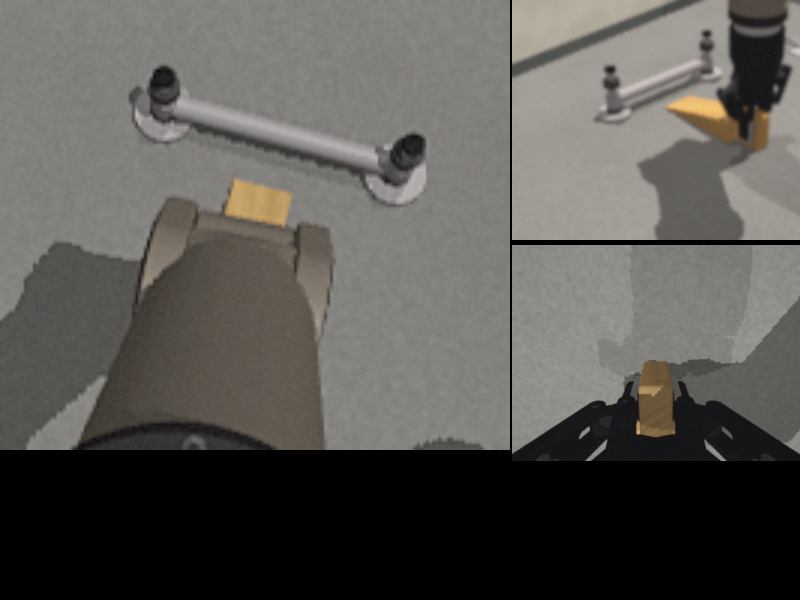

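The composite shows the thin end at crop (233,180) to (292,191), facing the bar and roughly parallel to it. I'll check the offset numerically and lower until contact.

```bash
python3 - <<'E'
from h import *
from station import env
d=np.load("top.npz");K,E=d["K"],d["E"]
f=lambda p:(np.array(p)+.5)/3-.5+[230,115]
a,b=[ray(K,E,*f(p),.006) for p in((233,180),(292,191))]
m=(a+b)/2; sy=np.array([-sx[1],sx[0]])
print("tip",m,"width",np.linalg.norm(a-b),"along/lat",(m[:2]-S)@sx,(m[:2]-S)@sy,"yaw",np.arctan2(-(a-b)[0],(a-b)[1]))
p=np.array(env.current_tcp_pos())
for i in range(6):
    p[2]-=.0005; env.move_l(p,vel=.01); env.sleep(.1); F=env.current_wrist_force(); print(env.current_tcp_pos()[2],F,env.current_wrist_torque())
    if F[2]>0: break
E
```

```text
tip [ 0.65479285 -0.04961278  0.006     ] width 0.04978226616192549 along/lat -0.039648938229393235 0.0024411283651515946 yaw -0.02359337676921938
0.18628220768381865 [-1.64987543  0.33180582  3.88401333] [-0.00039753  0.28594122 -0.01375715]
```

```bash
python3 - <<'E'
import numpy as np,cv2
t=np.load("pre_top.npy")[145:195,275:365]
cv2.imwrite("pics/c2.png",cv2.resize(t,None,fx=8,fy=8,interpolation=cv2.INTER_CUBIC))
E
```

```text
(no output)
```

View pics/c2.png

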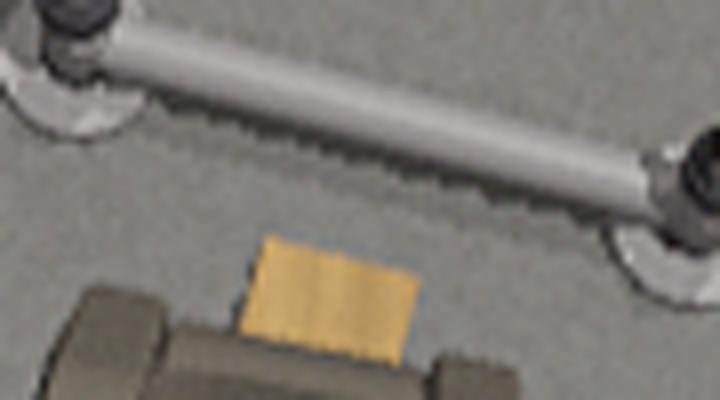

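The enlarged crop shows the thin-end edge from (264,237) to (420,275), slope 0.244, and the bar at slope about 0.252. They are parallel, so my earlier reading was off. I'll compute the lateral offset, correct it, and slide in under force watch.

```bash
cat >push.py <<'E'
from h import *
from station import env
d=np.load("top.npz");K,E=d["K"],d["E"]
f=lambda p:(np.array(p)+.5)/8-.5+[275,145]
a,b=[ray(K,E,*f(p),.006) for p in((264,237),(420,275))]
c1,c2=[ray(K,E,*f(p),.027) for p in((125,52),(640,182))]
sy=np.array([-sx[1],sx[0]]); m=(a+b)/2; lat=(m[:2]-S)@sy
print("yaw tip",np.arctan2(-(a-b)[0],(a-b)[1]),"bar",np.arctan2(-(c1-c2)[0],(c1-c2)[1]),"lat",lat,"barmid",(c1+c2)/2)
p=np.array(env.current_tcp_pos()); c0=(p[:2]-S)@sy
print("tcp lat",c0)
z=p[2]+.0002; log=[]
def go(s,v):
    q=S+sx*s+sy*LAT
    env.move_l([*q,z],vel=v); F=np.array(env.current_wrist_force()); log.append((s,-F[:2]@sx,F[:2]@sy,F[2])); return log[-1]
LAT=-.0007
s=(p[:2]-S)@sx
while s<-.150:   # tip to just past bar, before contact
    s+=.010; r=go(s,.03)
    if r[1]>8: break
for r in log: print(np.round(r,4))
print(env.current_time_s())
E
python3 push.py
```

```text
yaw tip -0.08061338060914734 bar -0.09188679012536695 lat 0.0020572682327356295 barmid [ 0.69420322 -0.05455583  0.027     ]
tcp lat -0.00011595342550470289
[-0.1991  0.1425 -0.2846 -0.5665]
[-0.1891 -0.501  -0.4931 -0.9356]
[-0.1791  0.5652  0.0538 -1.4444]
[-0.1691  0.1073  0.6394 -0.9478]
[-0.1591 -0.3076 -0.2219 -0.6234]
[-0.1491  0.5528 -1.1355 -2.5324]
9.35
```

```bash
cat >push2.py <<'E'
from h import *
from station import env
sy=np.array([-sx[1],sx[0]]); LAT=-.0007; z=.1862
s=(np.array(env.current_tcp_pos())[:2]-S)@sx
log=[];base=0
while s<-.050:
    st=.002 if s<-.095 else .0007
    s+=st; env.move_l([*(S+sx*s+sy*LAT),z],vel=.008)
    F=np.mean([env.current_wrist_force(),(env.sleep(.04),env.current_wrist_force())[1]],axis=0); f=-F[:2]@sx
    log.append((s*1e3,f,F[:2]@sy,F[2]))
    fs=[l[1] for l in log if l[1]>2.5]
    if len(fs)>=8: base=np.median(fs[3:-3] if len(fs)<20 else fs[3:19])
    if (base and f>base+9.3) or f>24 or env.current_time_s()>52: break
print(np.round(log,1).tolist()); print("base",base,"f",f,env.current_tcp_pos(),env.current_time_s(),env.current_grip_width())
E
python3 push2.py
```

```text
[[-147.0, -0.2, -0.1, 0.4], [-145.0, 0.8, -0.5, 3.0], [-143.0, 2.4, -0.4, 5.5], [-141.0, 2.4, 0.0, 5.5], [-139.0, 2.7, 0.9, 5.2], [-137.0, 2.3, 0.1, 5.3], [-135.0, 2.9, 0.7, 4.9], [-133.0, 2.3, -0.3, 5.4], [-131.0, 2.1, -0.1, 5.7], [-129.0, 1.9, 0.2, 5.8], [-127.0, 1.9, -0.3, 5.3], [-125.0, 2.1, -0.6, 4.7], [-123.0, 1.9, -0.4, 5.3], [-121.0, 2.3, 0.1, 5.5], [-119.0, 2.8, 0.1, 4.9], [-117.0, 2.3, 0.2, 4.5], [-115.0, 2.5, 0.0, 5.4], [-113.0, 4.5, 0.6, 6.8], [-111.0, 9.9, 0.0, 13.2], [-109.0, 10.2, 0.4, 12.7], [-107.0, 10.0, 0.4, 13.1], [-105.0, 10.3, 0.4, 12.8], [-103.0, 9.5, 0.1, 12.7], [-101.0, 10.1, 0.1, 12.3], [-99.0, 9.5, 0.6, 12.6], [-97.0, 10.3, -0.4, 12.5], [-95.0, 9.6, 0.1, 12.2], [-94.3, 10.8, -0.2, 12.4], [-93.6, 10.0, 0.1, 13.0], [-92.9, 10.3, 0.6, 12.3], [-92.2, 10.3, -0.4, 12.4], [-91.5, 10.5, 0.1, 12.8], [-90.8, 9.6, -0.1, 12.7], [-90.1, 9.9, 0.2, 12.2], [-89.4, 9.7, 0.2, 12.4], [-88.7, 9.8, -0.1, 12.2], [-88.0, 10.0, 0.3, 12.1], [-87.3, 10.4, 0.1, 12.6], [-86.6, 10.3, -0.1, 12.8], [-85.9, 10.1, 0.1, 12.6], [-85.2, 10.1, -0.2, 12.8], [-84.5, 9.8, 0.5, 12.7], [-83.8, 10.0
[... 341 characters left out ...]
-0.0, 12.1], [-74.0, 10.0, -0.0, 12.6], [-73.3, 9.8, -0.3, 12.3], [-72.6, 9.8, -0.4, 12.1], [-71.9, 9.2, -0.2, 11.6], [-71.2, 9.8, -0.3, 12.3], [-70.5, 9.9, -0.2, 11.6], [-69.8, 9.5, 0.0, 12.3], [-69.1, 10.0, 0.3, 12.1], [-68.4, 10.1, -0.2, 11.8], [-67.7, 9.8, -0.1, 11.8], [-67.0, 10.0, 0.0, 12.4], [-66.3, 10.0, 0.3, 12.1], [-65.6, 10.0, -0.3, 11.5], [-64.9, 10.4, 0.3, 12.6], [-64.2, 10.3, -0.2, 11.9], [-63.5, 9.5, -0.2, 12.2], [-62.8, 11.3, 0.3, 13.7], [-62.1, 13.4, 0.3, 15.9], [-61.4, 15.9, 0.0, 17.7], [-60.7, 16.8, -0.0, 19.4], [-60.0, 19.1, 0.3, 22.5], [-59.3, 21.7, -0.2, 24.0]]
base 10.049123164870633 f 21.69692987546294 [ 0.63095337 -0.05041797  0.18622523] 36.1583 0.023260355919263148
```

The bar was picked up at s=-111 mm, slid at a steady 10.0 N, and reached the stop at -63 mm. That is 48 mm of travel, which is exactly a 12 mm rise at 1:4. The push is now 21.7 N, so I stop, release and check.

```bash
python3 - <<'E'
from h import *
from station import env
import cv2
env.open_gripper(); p=np.array(env.current_tcp_pos()); print(env.current_wrist_force())
env.move_l([*p[:2],.32],vel=.12)
env.reach([.45,.2,.36],O(0.1)); print(env.current_time_s(),env.current_wrist_force())
t=env.snapshot("top")["pixels"]; s=env.snapshot("side")["pixels"]
cc=np.zeros((600,800,3),np.uint8); cc[:360,:480]=cv2.resize(t[130:250,250:410],(480,360),interpolation=cv2.INTER_CUBIC)
cc[:300,482:]=cv2.resize(s[150:244,190:290],(318,300),interpolation=cv2.INTER_CUBIC)
cc[362:,:318]=cv2.resize(t,(318,238)); cc[362:,330:648]=cv2.resize(s,(318,238))
cv2.imwrite("pics/end.png",cc)
E
```

```text
[-0.14216764 -0.44170964 -0.56520092]
39.25 [ 0.7803018  -0.36913974  0.78669678]
```

View pics/end.png

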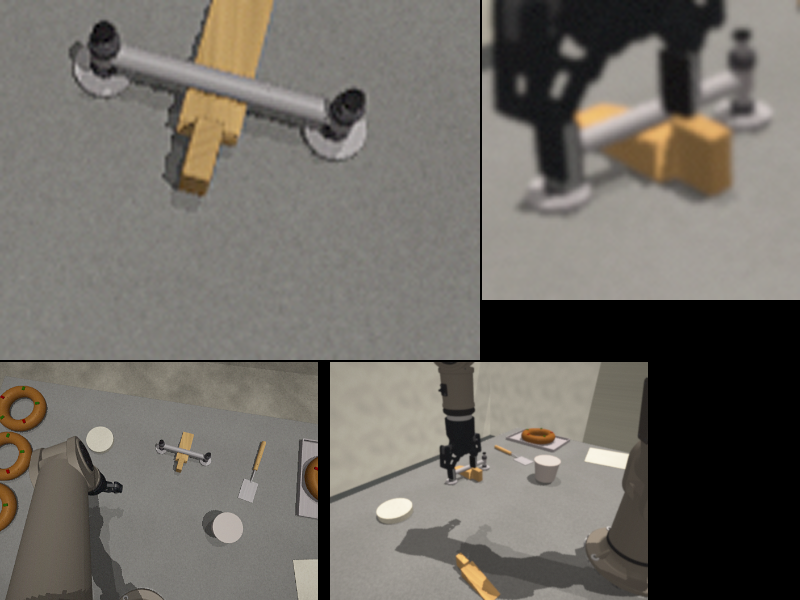

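The wedge lies square under the bar, crossing it at about (228,85), against a bar middle of about (222,87). The bystanders have not moved. The arm hides the bar in the side view, so I'll move it away and look once more.

```bash
python3 - <<'E'
from h import *
from station import env
import cv2
env.reach([.3,.5,.40],O(0.1)); print(env.current_time_s())
s=env.snapshot("side")["pixels"]; a=np.load("side.npz")["im"]
c=[cv2.resize(i[150:244,185:300],(400,327),interpolation=cv2.INTER_CUBIC) for i in(a,s)]
cv2.imwrite("pics/end2.png",np.hstack(c))
E
```

```text
40.625
```

View pics/end2.png

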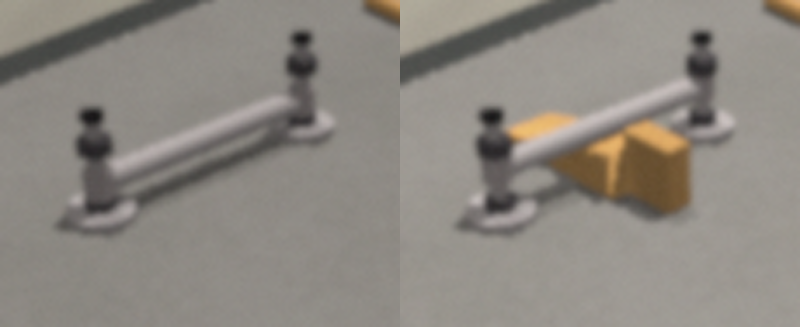

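Compared with the start (left), the bar has risen level at both ends, its sleeves are up against the upper collars, and the wedge is still in place. Handing in.

```bash
python3 -c "
from station import env
env.finish_job(); print(env.current_time_s())"
```

```text
the job is handed in; nothing more can be done
the job is handed in; nothing more can be done
```

The wedge is in place under the middle of the knife bar, with the bar up at the upper collars, and the job is handed in. I gripped the larger wedge by its tail, set it in front of the guide and slid it in thin end first from the robot's side. Then I let go and moved the arm clear, at about 41 s on the robot's clock.

**Force:** Sliding took a steady 10.0 N over 48 mm, which matches the 12 mm rise. The push then climbed to 21.7 N, about 11.7 N above sliding. That is slightly more than the 10 N asked, because the last step jumped from +9.1 N.

**Final pictures:** The bar is level and raised, with its sleeves at the upper collars. The wedge is square and within about 2–3 mm of the middle, and it stayed put after release. The tub, boards and palette knife look unmoved.

**Checks that disagreed:**
- My first reading of the thin end's angle (-0.02 rad) did not match the bar (-0.10 rad). A closer crop gave -0.08 against -0.09, so the wedge was square.
- The bar's middle came out about 1.5 mm apart between the posts' discs and the bar itself. I slid the wedge in along a line between the two.

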